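# Tip the cast brass slugs out of the hinged tray into the pan

### The job

Press the tab of the hinged tray down until the tray's spout sits firmly on the rest bar along the steel pan's near edge, and keep it pressed there until all four brass slugs have slid into the pan and a second more: firmly, but feel for the bar and never push harder than 20 N, the tray is thin. Then ease the tray back up to level, keeping in touch with the tab so that it does not snap back on its spring, and let go. Do not shift the pan or disturb the flask, the plaster model or the bowl that stand about.

Things in the scene. Friction and masses are not known exactly. Their poses are not given: they have to be found in the camera images.
- tip_tray (a joint): tilt of the tray, rad: 0 level (on a stop), grows as the spout goes down, about the hinge's +x. A weak spring returns it: pressing at the tab takes about 2 N at first, 3 to 5 N later; the spout meets the pan's rest bar somewhere from 0.34 to 0.50, where resistance rises steeply; 10 to 14 N at the tab seats it firmly. Let go, it snaps back
- tray_hinge (a point): middle of the hinge axis of a thin aluminium trough on a fixed stand, 120 mm above the bench, at the trough's underside. Axes: x along the hinge, from the tab's side to the other; spout to -y; z up. Level trough: x -48 to 48 mm, y 95 (closed end) to -175 mm (open spout lip), floor 3 mm, side walls to 28 mm above the hinge
- push_tab (a point): centre of the upper face of the flat aluminium tab folded outwards from the top of the tray's side wall, near the spout, on the robot's side: 40 (x) by 60 mm (y), 3 mm thick, level with the wall's top. In the tray_hinge frame, tray level: x -68, y -115, z 28 mm. Turns with the tray
- pan: open steel pan 150 (x) by 160 (y) by 32 mm high, walls and floor 4 mm, 0.9 kg, loose on a wooden riser under the spout; origin at the centre of its underside, z up. Along the outside of its wall nearest the hinge (+y) runs a dark steel rest bar, 6 mm thick, 120 mm long, on which the tray's underside comes down; the bar is clamped with its top anywhere from 1 to 11 mm above the wall, not measured: feel for it
- slug_a_mid (a point): round brass disc, 24 mm across and 10 mm thick, lying flat, 42 g or so (really 30 to 60 g), smooth; the point is its centre. It starts in the closed end of the tray and slides in the tray once that is tilted by about 0.2 to 0.3 rad
- slug_b_mid (a point): a second disc, 24 mm across and 10 mm thick, lying flat, 42 g or so (really 30 to 60 g), smooth; the point is its centre. It starts in the closed end of the tray and slides in the tray once that is tilted by about 0.2 to 0.3 rad
- bar_a_mid (a point): rectangular brass ingot 30 by 18 by 10 mm, lying flat, 42 g or so (really 30 to 60 g), smooth; the point is its centre. It starts in the closed end of the tray and slides in the tray once that is tilted by about 0.2 to 0.3 rad
- bar_b_mid (a point): a second ingot 30 by 18 by 10 mm, lying flat, 42 g or so (really 30 to 60 g), smooth; the point is its centre. It starts in the closed end of the tray and slides in the tray once that is tilted by about 0.2 to 0.3 rad
- flask: bystander: upright dark steel casting flask (cup), 64 mm across, 105 mm high, behind the tray; origin at the centre of its underside
- model: bystander: plaster dental model on a plaster base, about 55 by 60 mm, 23 mm high, in front of the tray's closed end; origin at the centre of its underside
- bowl: bystander: steel bowl 190 mm across, 90 mm high; origin at the centre of its underside
There are look-alikes about, which are no part of the job. What is shaped like the pan but purple is not meant.

How it is judged:
By the outcome, as a careful person would: the job done as asked, in the order asked, and still so for the second after the job is handed in, with the robot touching nothing.
It also fails if it takes over 64 s, if anything falls off the work surface, if the arm or the gripper's body presses on something with over 40 N, if the wrist force passes 120 N, or if a joint passes its speed limit or range.

### The arm

A 6-joint arm with a two-finger parallel gripper is mounted at the origin on the work surface. World frame = base frame: x ahead of the robot, y to its left, z up, the work surface at z = 0. Lengths are in mm, angles in rad, forces in N, time in s.
With the tool pointing down it reaches from about 350 to 975 mm from the base axis. Payload 7.1 kg.
Tool frame: the origin (TCP) lies at the very end of the fingers, on their centre line; the grasp point (between the pads) lies 19 mm behind it (ctrl.grasp_offset is the distance from the TCP to the grasp point, in mm); z points along the fingers, y is the line along which they close (so a half turn about z gives the same grasp; the last joint's range is limited). The gripper opens to 88 mm and grips with 3 to 60 N. Pads are 20 mm wide; open, the fingers measure 115 mm over their backs; the gripper's body (75 mm by 178 mm) begins 61 mm behind the grasp point.
Start: joints at [1.247, 0.423, 1.63, -0, 1.089, -0.019], TCP at [187.532, 596.185, 201.975] pointing down, gripper open.
Joint ranges: [-3, 3], [-0.9, 2.11], [0.09, 2.58], [-1.31, 4.45], [0.11, 2.69], [-2.54, 2.54]. Speed limits (rad/s): [2.39, 2.39, 3.01, 3.14, 3.14, 3.14].

### API

Orientations are given as a rotation vector (axis times angle).
In Python, from workcell import ctrl, viewer, ticket, models gives the robot as it stands.
- The arm moves only by the tool play_rows, never from a script. Its arguments are lists of equal length, an entry for each row: "dp": the shift along the world's x, y, z in mm, a list of three; "yaw": the turn about the world's z in degrees. In form: {"dp": [[tx, ty, tz], ...], "yaw": [yaw, ...]}. A call has 1 to 8 rows; each row shifts and turns the commanded pose from where the row before left it; what a row does not reach is not made up. A row lasts 1/12 s, in which the tool goes at most 41.7 mm and 7.16 degrees, less where a joint would pass 70% of its speed; a pose out of reach is approached as far as the arm can. A call is refused whole if a number of a shift passes 41.7 or a number of a turn 7.16, either way. A call with a gripper value outside its range is refused whole. "gripper" is the closure, from 0 (fully open) to 1 (shut), set as the call begins (left out, the last holds). The fingers move at their own pace and stop on an object; the grip force is fixed at half the most. Time passes only in rows, so rows that do not move let the fingers close. It gives the time, the measured TCP pose, the force, the opening and the grip force at its end, in the units of the state.
- ctrl.get_obs(): the state, without advancing time (a new reading comes with each control period).
- viewer.get_image(name): name is "scene" or "top" or "wrist"; returns a dict with "pixels" (480x640x3 uint8, red, green, blue), "range_z" (480x640 float32, mm along the optical axis (not along the pixel's ray), 0 where there is no reading), "fx", "fy", "cx", "cy" (pixels), "T" (4x4, takes a point from camera to world coordinates); the wrist camera has in their place "hand_eye" (4x4, takes a point from camera to tool coordinates, whose origin is the TCP and whose axes are the flange's). Camera axes: x right, y up, looking along -z (the intrinsics and any distortion apply to the point x, -y, -z); pixel columns grow to the right and rows downward; lengths in mm; the calibration is good to about 2 mm. A picture is of the moment at which its call begins: read the wrist's pose just before it.
- ticket.close_job(): hands the job in; it is judged then, once.
Trained networks look in a picture, given as the dict that the camera call returned (one of the last four; its "shot" number tells which), for a name from the list of things; names that differ only in an ending like _2 or _b are one class to them, and where a whole thing is asked for, a point or a joint stands for the part that bears it (a point fixed in the world has none). Each returns a list of dicts, best first, with "conf" (0 to 1); they miss things now and then, are a little off and sometimes report something else, mostly with a low value. They report only what shows in the picture. A call takes as long as a camera call. They do not tell look-alikes from the thing itself.
- models.look_for(picture, name): "bbox" ([centre column, centre row, width, height] in pixels, round what is visible of it).
- models.landmark_of(picture, name): "location" ([column, row] in pixels: a listed point, or the origin of a listed thing).
The state is a dict: "t": time; "qpos": joint angles; "qvel": joint speeds; "joint_torque": joint torques, N m; "ee_pos": TCP position; "orientation": TCP orientation; "ft_force": force on the tool from outside, world axes, zero at the start; "moment": the same for the moment, N m; "width": finger opening in mm; "grasp_force": force on a finger pad.
Only numpy, scipy, OpenCV 4.12 (cv2) and the standard library are available. Lean on these libraries where they do the work, as an engineer would, in place of code of your own. Each camera call takes 0.05 s, during which the arm holds its last target. There are 200 camera calls.

## Working session

There is one attempt and no reset: what is moved stays moved. The work goes in short steps, Python scripts to look and compute and a tool call to move; the robot and the scene stay as the last step left them, time stands still between calls to the robot, and variables do not carry over. Pictures are saved under pics/ and viewed, at most 10 in all, crops included, and the job is handed in when it is done.

Besides the shell and the picture viewer there is one more tool, called by a JSON object that holds its "api" and its "payload". play_rows: Moves the arm, as the interface text tells. Its arguments: {"type":"object","properties":{"dp":{"type":"array"},"yaw":{"type":"array"},"gripper":{"type":"number"}},"required":["dp","yaw"]}

```bash
mkdir -p pics
cat > h.py <<'E'
import numpy as np, cv2
from workcell import ctrl, viewer, ticket, models
def world(p,c,r,z=None):
    u,v=int(round(c)),int(round(r))
    d=p["range_z"][max(v-2,0):v+3,max(u-2,0):u+3]; d=d[d>0]
    d=np.median(d) if len(d) else np.nan
    ray=np.array([(c-p["cx"])/p["fx"],-(r-p["cy"])/p["fy"],-1.])
    T=np.array(p["T"]); w=T[:3,:3]@(ray*d)+T[:3,3]
    if z is None: return w
    R=T[:3,:3]@ray; return T[:3,3]+R*(z-T[2,3])/R[2]
E
python3 - <<'E'
from h import *
for n in ("scene","top"):
    p=viewer.get_image(n); print(n,[k for k in p if k not in("pixels","range_z")])
    cv2.imwrite(f"pics/{n}0.png",p["pixels"][:,:,::-1])
    for m in ("push_tab","tray_hinge","pan","slug_a_mid","bar_a_mid","flask","model","bowl"):
        for d in models.landmark_of(p,m)[:2]:
            print(m,round(d["conf"],2),np.round(d["location"]),np.round(world(p,*d["location"])))
o=ctrl.get_obs(); print(o)
E
```

```text
scene ['fx', 'fy', 'cx', 'cy', 'T', 'shot']
push_tab 0.7 [317. 211.] [543. -44. 146.]
tray_hinge 0.62 [312. 248.] [619.  72. 125.]
tray_hinge 0.27 [264. 296.] [758.  80.  29.]
pan 0.7 [286. 235.] [663.  15. 143.]
pan 0.67 [262. 202.] [ 561. -371.    4.]
slug_a_mid 0.54 [324. 260.] [632. 156. 145.]
bar_a_mid 0.45 [304. 252.] [651.  88. 131.]
flask 0.81 [265. 297.] [757.  79.  24.]
model 0.71 [373. 289.] [498. 175.  18.]
model 0.44 [266. 294.] [755.  82.  35.]
bowl 0.9 [488. 351.] [441. 533.  83.]
top ['fx', 'fy', 'cx', 'cy', 'T', 'shot']
push_tab 0.84 [359. 238.] [542. -34. 148.]
tray_hinge 0.9 [312. 200.] [632.  69. 123.]
pan 0.83 [495. 243.] [ 563. -384.    4.]
pan 0.57 [398. 226.] [ 596. -142.   28.]
slug_a_mid 0.63 [283. 207.] [612. 131. 133.]
bar_a_mid 0.41 [306. 187.] [659.  82. 133.]
bar_a_mid 0.24 [286. 190.] [650. 124. 132.]
flask 0.67 [317. 165.] [721.  58.  97.]
model 0.58 [275. 270.] [486. 152.  16.]
bowl 0.89 [138. 316.] [373. 473.   5.]
{'t': 0.9, 'qpos': array([ 1.24702042e+00,  4.23064696e-01,  1.62989974e+00,  3.27485775e-05,
        1.08859204e+00, -1.89983279e-02]), 'qvel': array([-0.00062973, -0.00043621,  0.00246513, -0.00151052, -0.00109879,
        0.00023718]), 'joint_torque': array([-2.73449523e-04, -5.44576871e+01, -2.74044907e+01,  6.44739484e-02,
        1.66824076e-02, -6.43346581e-06]), 'ee_pos': array([187.51294132, 596.19799287, 201.99722477]), 'orientation': array([-4.76912905e-01, -3.10515984e+00, -6.37707609e-05]), 'ft_force': array([-0.0351832 , -0.70184493,  0.31404541]), 'moment': array([ 0.00977939,  0.02574937, -0.01008985]), 'grasp_force': 0.0, 'width': 88.25720195459245}
```

View pics/scene0.png

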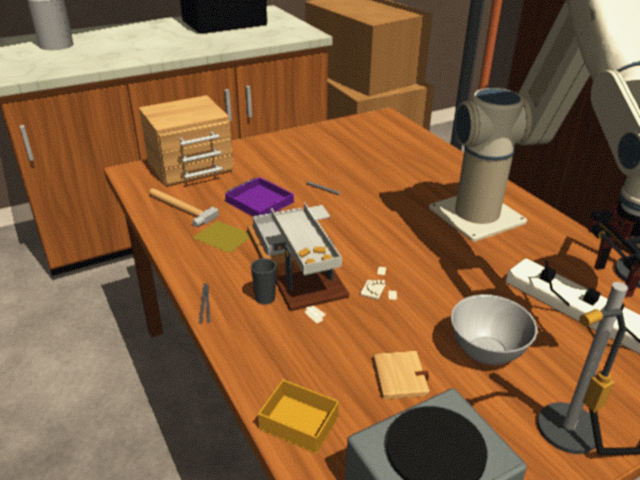

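View pics/top0.png

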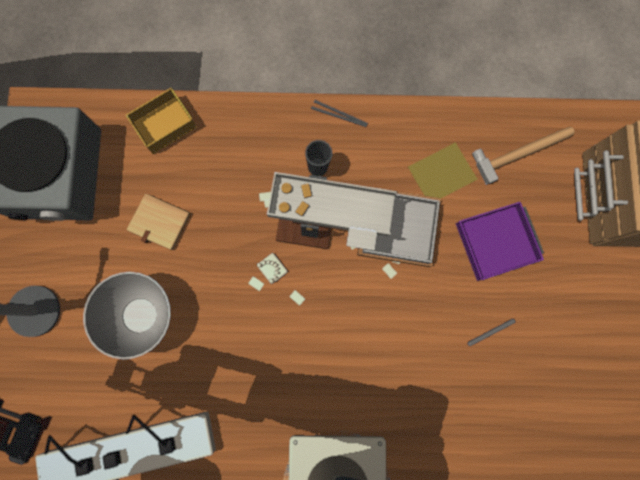

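The scene and top views show the level tray with its slugs at the left (top ≈ (295,198)) and the tab at (359,238). The steel pan is under the spout at (405,232) and the purple look-alike is at (500,242). I'll refine the tab's position from depth.

Run:
```python
from h import *
p=viewer.get_image("top"); T=np.array(p["T"]); d=p["range_z"]
v,u=np.mgrid[:480,:640]
P=np.stack([(u-p["cx"])/p["fx"]*d,-(v-p["cy"])/p["fy"]*d,-d],-1)@T[:3,:3].T+T[:3,3]
X,Y,Z=P[...,0],P[...,1],P[...,2]
R=(X>450)&(X<760)&(Y>-160)&(Y<200)
m=R&(Z>140)&(Z<156)&(d>0)
n,l,s,c=cv2.connectedComponentsWithStats(m.astype(np.uint8))
for i in range(1,n):
    if s[i,4]>15: print(i,s[i],np.round(c[i]),P[l==i].mean(0).round(1))
# tray outline: z>118
t=R&(Z>117)&(Z<160)
print(cv2.minAreaRect(np.c_[X[t],Y[t]].astype(np.float32)))
f=R&(Z>117)&(Z<128); print(cv2.minAreaRect(np.c_[X[f],Y[f]].astype(np.float32)), np.median(Z[f]))
# tab patch
g=np.zeros_like(d,bool); g[228:249,346:372]=1; g&=m
print(g.sum(),P[g].mean(0),Z[g].std(),cv2.boxPoints(cv2.minAreaRect(np.c_[X[g],Y[g]].astype(np.float32))))
q=R&(Z>20)&(Z<110)&(Y<-60); print(np.histogram(Z[q],bins=range(20,112,6)))
```

```text
1 [ 267  172  130   78 1142] [341. 217.] [587.9   4.1 147. ]
((607.6708984375, 26.924560546875), (275.25189208984375, 142.0220947265625), 77.67953491210938)
((614.1083984375, 24.960426330566406), (270.5587463378906, 107.29011535644531), 81.8096694946289) 122.78434225081594
461 [543.91943203 -36.30254189 147.67998141] 1.8165544017984774 [[521.46954  -60.328854]
 [565.6683   -60.478527]
 [565.84357   -8.722424]
 [521.64484   -8.57275 ]]
(array([251, 925,  76,  27,  30,  67,  47,   0,   0,   0,   0,   0,   0,
         0,   0]), array([ 20,  26,  32,  38,  44,  50,  56,  62,  68,  74,  80,  86,  92,
        98, 104, 110]))
```

{"api": "play_rows", "payload": {"dp": [[14.7,-26.6,0],[14.7,-26.6,0],[14.7,-26.6,0],[14.7,-26.6,0],[14.7,-26.6,0],[14.7,-26.6,0],[14.7,-26.6,0],[14.7,-26.6,0]], "yaw": [0.4,0.4,0.4,0.4,0.4,0.4,0.4,0.4], "gripper": 1}}

```text
t: 1.62
ee_pos: [305.6, 382.1, 202.2]
orientation: [0.389, 3.117, 0.001]
ft_force: [-0.3, -0.1, -0.8]
width: 37.7
grasp_force: 0.0
```

{"api": "play_rows", "payload": {"dp": [[14.7,-26.6,0],[14.7,-26.6,0],[14.7,-26.6,0],[14.7,-26.6,0],[14.7,-26.6,0],[14.7,-26.6,0],[14.7,-26.6,0],[14.7,-26.6,0]], "yaw": [0.4,0.4,0.4,0.4,0.4,0.4,0.4,0.4]}}

```text
t: 2.28
ee_pos: [423.3, 169.2, 202.2]
orientation: [0.302, 3.126, 0.0]
ft_force: [0.8, 1.0, -0.4]
width: 0.3
grasp_force: 0.0
```

{"api": "play_rows", "payload": {"dp": [[14.7,-26.6,0],[14.7,-26.6,0],[14.7,-26.6,0],[14.7,-26.6,0],[14.7,-26.6,0],[14.7,-26.6,0],[14.7,-26.6,0],[14.7,-26.6,0]], "yaw": [0.4,0.4,0.4,0.4,0.4,0.4,0.4,0.4]}}

```text
t: 2.95
ee_pos: [540.9, -43.7, 202.1]
orientation: [0.215, 3.134, 0.0]
ft_force: [0.3, 0.5, 0.4]
width: 0.4
grasp_force: 0.0
```

{"api": "play_rows", "payload": {"dp": [[0,0,-10],[0,0,-10],[0,0,-10],[0,0,-5],[0,0,0]], "yaw": [0,0,0,0,0]}}

```text
t: 3.37
ee_pos: [538.5, -41.0, 165.2]
orientation: [-0.213, -3.131, -0.0]
ft_force: [-0.7, 0.6, -0.4]
width: 0.4
grasp_force: 0.0
```

Run:
```python
from h import *
o=ctrl.get_obs(); print(o["ee_pos"],o["orientation"],o["ft_force"],o["width"])
p=viewer.get_image("scene"); i=p["pixels"][150:330,210:410,::-1]
cv2.imwrite("pics/s1.png",cv2.resize(i,None,fx=3.3,fy=3.3))
```

```text
[538.54024757 -41.0399658  165.16496727] [-2.13190769e-01 -3.13074250e+00 -3.81122753e-04] [-0.7338999   0.59015023 -0.37678168] 0.3815952776505485
```

View pics/s1.png

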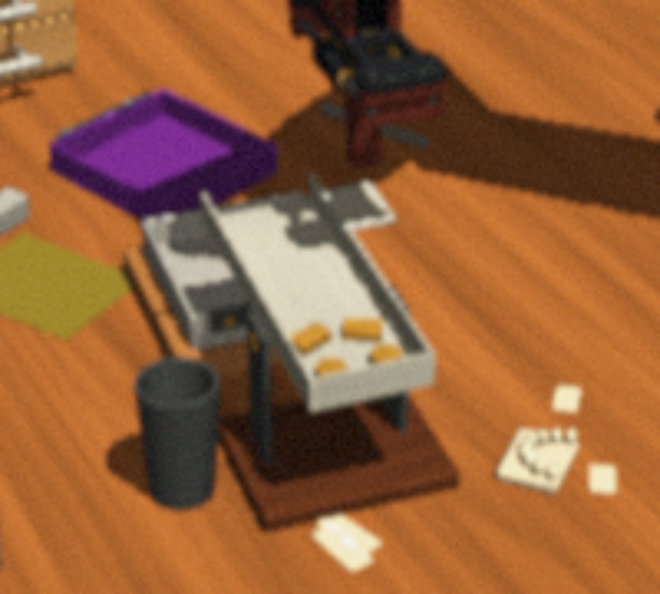

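{"api": "play_rows", "payload": {"dp": [[0,0,-6],[0,0,-5],[0,0,-2],[0,0,-2],[0,0,-2],[0,0,-2],[0,0,-1],[0,0,0]], "yaw": [0,0,0,0,0,0,0,0]}}

```text
t: 4.08
ee_pos: [540.2, -42.2, 146.8]
orientation: [-0.216, -3.134, 0.0]
ft_force: [0.4, -0.1, -0.1]
width: 0.5
grasp_force: 0.0
```

{"api": "play_rows", "payload": {"dp": [[0,0,-2],[0,0,-2],[0,0,-2],[0,0,-2],[0,0,0]], "yaw": [0,0,0,0,0]}}

```text
t: 4.5
ee_pos: [540.0, -42.2, 138.5]
orientation: [-0.215, -3.133, -0.0]
ft_force: [-0.3, -1.0, -0.1]
width: 0.6
grasp_force: 0.0
```

Run:
```python
from h import *
p=viewer.get_image("scene"); print(ctrl.get_obs()["ft_force"]); i=p["pixels"][170:270,240:360,::-1]
w=viewer.get_image("wrist")["pixels"][:,:,::-1]
cv2.imwrite("pics/s2.png",np.hstack([cv2.resize(i,(432,360)),cv2.resize(w,(360,360))]))
```

```text
[ 0.27138596 -0.3530349   0.63549112]
```

View pics/s2.png

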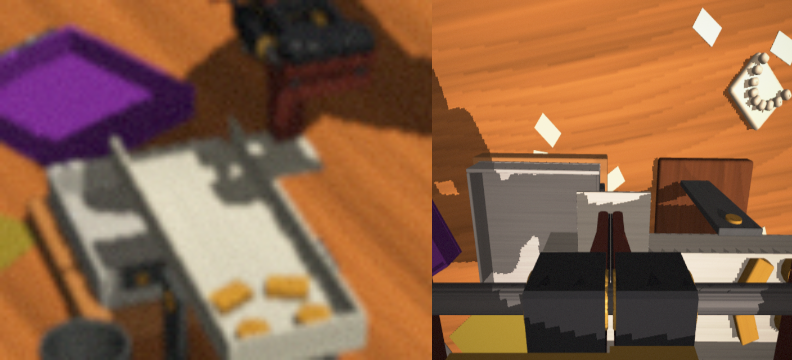

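Run:
```python
from h import *
from scipy.spatial.transform import Rotation as Ro
o=ctrl.get_obs(); p=viewer.get_image("wrist"); A=np.eye(4); A[:3,:3]=Ro.from_rotvec(o["orientation"]).as_matrix(); A[:3,3]=o["ee_pos"]
p["T"]=A@np.array(p["hand_eye"]); s=640/360;r0=480/360
for c,r in((585,205),(585,240),(640,205),(640,240),(615,196),(600,225),(608,214),(700,275),(540,200)):
    print((c,r),world(p,(c-432)*s,r*r0).round(1))
q=viewer.get_image("top")
for c,r in((352,232),(350,243),(358,246),(366,232)): print(world(q,c,r).round(1))
```

```text
(585, 205) [526.5 -60.7 148.6]
(585, 240) [549.7 -64.6 148.4]
(640, 205) [532.6 -16.5 148.5]
(640, 240) [556.1 -18.9 148.3]
(615, 196) [524.2 -35.8 148.3]
(600, 225) [527.6 -47.2 179.1]
(608, 214) [529.3 -42.1 162.3]
(700, 275) [606.2  39.2 123.3]
(540, 200) [ 555.8 -140.7   29.1]
[471.3  20.2 583.7]
[456.   23.4 592.8]
[452.3  13.8 594. ]
[509.4 -20.5 389.2]
```

The tab is still level at z = 148, so the closed fingertips sit a bit higher than the nominal TCP. I'll continue down by feel.

{"api": "play_rows", "payload": {"dp": [[0,0,-1.5],[0,0,-1.5],[0,0,-1.5],[0,0,-1.5],[0,0,0]], "yaw": [0,0,0,0,0]}}

```text
t: 5.12
ee_pos: [540.1, -42.2, 132.6]
orientation: [-0.215, -3.134, -0.0]
ft_force: [-0.2, 0.3, 0.2]
width: 0.8
grasp_force: 0.0
```

{"api": "play_rows", "payload": {"dp": [[0,0,-1.5],[0,0,-1.5],[0,0,-1.5],[0,0,0]], "yaw": [0,0,0,0]}}

```text
t: 5.45
ee_pos: [540.1, -42.2, 128.1]
orientation: [-0.215, -3.134, -0.0]
ft_force: [0.2, -0.3, 0.4]
width: 0.6
grasp_force: 0.0
```

Run:
```python
from h import *
from scipy.spatial.transform import Rotation as Ro
o=ctrl.get_obs(); p=viewer.get_image("wrist"); A=np.eye(4); A[:3,:3]=Ro.from_rotvec(o["orientation"]).as_matrix(); A[:3,3]=o["ee_pos"]
p["T"]=A@np.array(p["hand_eye"]);print(np.array(p["hand_eye"]).round(2))
cv2.imwrite("pics/w3.png",p["pixels"][200:440,160:560,::-1].repeat(2,0).repeat(2,1)[:,:])
d=p["range_z"]; v,u=np.mgrid[:480,:640]; T=p["T"]
P=np.stack([(u-p["cx"])/p["fx"]*d,-(v-p["cy"])/p["fy"]*d,-d],-1)@T[:3,:3].T+T[:3,3]
for c in(295,300,305,318,325): print(c,[(r,*P[r,c].round(0)) for r in range(240,345,10)])
s=viewer.get_image("scene"); cv2.imwrite("pics/s3.png",cv2.resize(s["pixels"][170:270,240:360,::-1],None,fx=5,fy=5))
```

```text
[[   0.      0.96    0.28   77.04]
 [   1.     -0.      0.      0.39]
 [   0.      0.28   -0.96 -182.99]
 [   0.      0.      0.      1.  ]]
295 [(240, np.float64(534.0), np.float64(-56.0), np.float64(58.0)), (250, np.float64(542.0), np.float64(-57.0), np.float64(56.0)), (260, np.float64(548.0), np.float64(-58.0), np.float64(57.0)), (270, np.float64(522.0), np.float64(-49.0), np.float64(149.0)), (280, np.float64(527.0), np.float64(-50.0), np.float64(147.0)), (290, np.float64(527.0), np.float64(-49.0), np.float64(159.0)), (300, np.float64(527.0), np.float64(-48.0), np.float64(169.0)), (310, np.float64(527.0), np.float64(-48.0), np.float64(177.0)), (320, np.float64(527.0), np.float64(-48.0), np.float64(185.0)), (330, np.float64(527.0), np.float64(-47.0), np.float64(192.0)), (340, np.float64(506.0), np.float64(-42.0), np.float64(236.0))]
300 [(240, np.float64(544.0), np.float64(-55.0), np.float64(26.0)), (250, np.float64(544.0), np.float64(-54.0), np.float64(50.0)), (260, np.float64(547.0), np.float64(-54.0), np.float64(63.0)), (270, np.float64(523.0), np.float64(-47.0), np.float64(148.
[... 1865 characters left out ...]
 [(240, np.float64(554.0), np.float64(-37.0), np.float64(0.0)), (250, np.float64(562.0), np.float64(-38.0), np.float64(1.0)), (260, np.float64(570.0), np.float64(-40.0), np.float64(-0.0)), (270, np.float64(524.0), np.float64(-36.0), np.float64(149.0)), (280, np.float64(529.0), np.float64(-37.0), np.float64(149.0)), (290, np.float64(529.0), np.float64(-37.0), np.float64(159.0)), (300, np.float64(529.0), np.float64(-37.0), np.float64(169.0)), (310, np.float64(529.0), np.float64(-37.0), np.float64(177.0)), (320, np.float64(528.0), np.float64(-37.0), np.float64(185.0)), (330, np.float64(528.0), np.float64(-38.0), np.float64(193.0)), (340, np.float64(508.0), np.float64(-36.0), np.float64(235.0))]
```

View pics/w3.png

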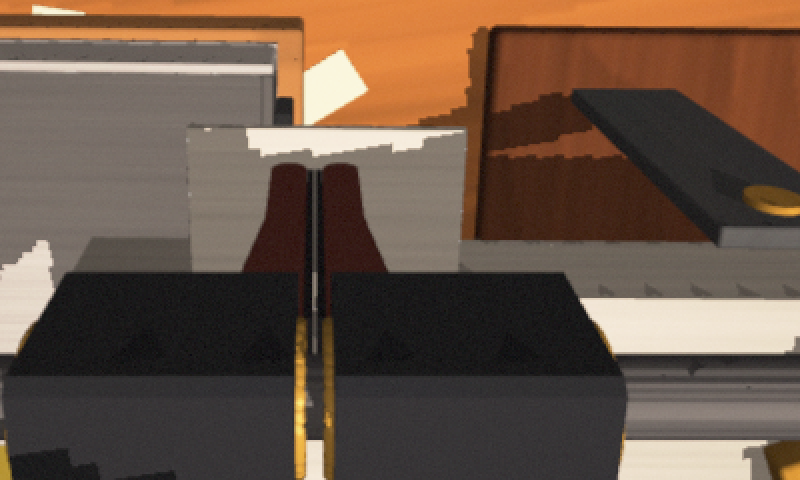

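View pics/s3.png

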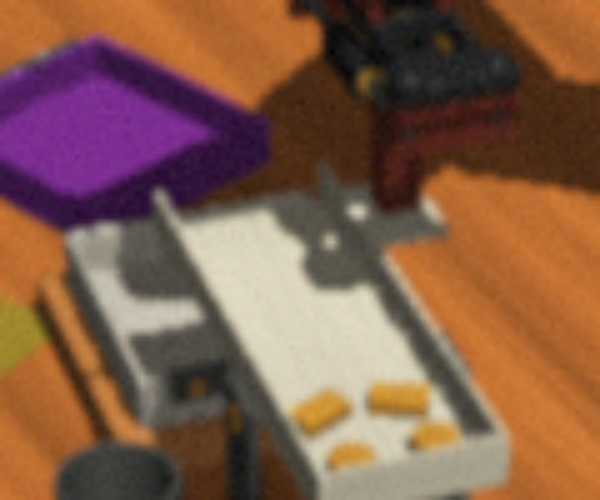

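Both views show the fingertips just above the tab (wrist crop (315,165), scene crop (400,200)), still level. The real tip is about 20 mm above the reported TCP, so contact is next.

{"api": "play_rows", "payload": {"dp": [[0,0,-1],[0,0,-1],[0,0,-1],[0,0,-1],[0,0,0]], "yaw": [0,0,0,0,0]}}

```text
t: 5.97
ee_pos: [540.5, -42.5, 124.5]
orientation: [0.215, 3.134, -0.001]
ft_force: [-0.8, -2.9, 3.9]
width: 0.5
grasp_force: 1.8
```

{"api": "play_rows", "payload": {"dp": [[0,0,-1],[0,0,-1],[0,0,-1],[0,0,-1],[0,0,0]], "yaw": [0,0,0,0,0]}}

```text
t: 6.38
ee_pos: [540.5, -42.3, 120.3]
orientation: [0.215, 3.134, -0.0]
ft_force: [0.5, -2.7, 3.6]
width: 0.5
grasp_force: 1.9
```

{"api": "play_rows", "payload": {"dp": [[0,0,-2],[0,0,-2],[0,0,-2],[0,0,-2],[0,0,-2],[0,0,-2],[0,0,-2],[0,0,-2]], "yaw": [0,0,0,0,0,0,0,0]}}

```text
t: 7.05
ee_pos: [540.3, -42.2, 104.2]
orientation: [-0.215, -3.134, 0.0]
ft_force: [-0.9, -4.4, 4.0]
width: 0.5
grasp_force: 2.3
```

{"api": "play_rows", "payload": {"dp": [[0,0,-2],[0,0,-2],[0,0,-2],[0,0,-2],[0,0,-2],[0,0,-1]], "yaw": [0,0,0,0,0,0]}}

```text
t: 7.55
ee_pos: [540.3, -42.2, 93.2]
orientation: [-0.216, -3.134, -0.0]
ft_force: [-0.4, -4.2, 2.5]
width: 0.4
grasp_force: 2.3
```

{"api": "play_rows", "payload": {"dp": [[0,0,-1],[0,0,-1],[0,0,-1],[0,0,0]], "yaw": [0,0,0,0]}}

```text
t: 7.88
ee_pos: [540.3, -42.0, 90.3]
orientation: [-0.216, -3.134, -0.0]
ft_force: [0.4, -2.7, 2.0]
width: 0.6
grasp_force: 1.5
```

{"api": "play_rows", "payload": {"dp": [[0,0,-1],[0,0,-1],[0,0,0]], "yaw": [0,0,0]}}

```text
t: 8.13
ee_pos: [540.3, -41.9, 88.3]
orientation: [-0.216, -3.134, -0.001]
ft_force: [0.5, -1.5, 3.4]
width: 0.5
grasp_force: 1.8
```

{"api": "play_rows", "payload": {"dp": [[0,0,-1],[0,0,-1],[0,0,0]], "yaw": [0,0,0]}}

```text
t: 8.38
ee_pos: [540.4, -41.9, 86.4]
orientation: [0.215, 3.134, 0.001]
ft_force: [0.6, 0.4, 3.0]
width: -0.0
grasp_force: 1.6
```

{"api": "play_rows", "payload": {"dp": [[0,0,-1],[0,0,0]], "yaw": [0,0]}}

```text
t: 8.55
ee_pos: [540.4, -42.1, 85.4]
orientation: [0.215, 3.134, 0.0]
ft_force: [-0.1, 0.6, 3.4]
width: 0.8
grasp_force: 1.6
```

{"api": "play_rows", "payload": {"dp": [[0,0,-1],[0,0,0],[0,0,-1],[0,0,0]], "yaw": [0,0,0,0]}}

```text
t: 8.88
ee_pos: [540.4, -42.2, 83.4]
orientation: [0.215, 3.134, -0.0]
ft_force: [-0.0, 0.6, 3.6]
width: 0.6
grasp_force: 1.6
```

{"api": "play_rows", "payload": {"dp": [[0,0,-1],[0,0,0]], "yaw": [0,0]}}

```text
t: 9.05
ee_pos: [540.4, -42.3, 82.4]
orientation: [0.215, 3.134, -0.0]
ft_force: [0.1, 0.7, 4.1]
width: 0.5
grasp_force: 1.7
```

{"api": "play_rows", "payload": {"dp": [[0,0,-1],[0,0,0]], "yaw": [0,0]}}

```text
t: 9.22
ee_pos: [540.4, -42.2, 81.4]
orientation: [0.215, 3.134, -0.0]
ft_force: [-0.1, 1.0, 3.9]
width: 0.8
grasp_force: 1.7
```

{"api": "play_rows", "payload": {"dp": [[0,0,-1],[0,0,0]], "yaw": [0,0]}}

```text
t: 9.38
ee_pos: [540.5, -42.2, 80.8]
orientation: [0.215, 3.134, 0.0]
ft_force: [-0.5, 1.0, 6.2]
width: 0.8
grasp_force: 3.4
```

{"api": "play_rows", "payload": {"dp": [[0,0,-0.5],[0,0,0]], "yaw": [0,0]}}

```text
t: 9.55
ee_pos: [540.5, -42.2, 80.7]
orientation: [0.215, 3.134, 0.0]
ft_force: [-2.8, 1.5, 12.6]
width: 0.5
grasp_force: 5.3
```

{"api": "play_rows", "payload": {"dp": [[0,0,-0.5],[0,0,0]], "yaw": [0,0]}}

```text
t: 9.72
ee_pos: [540.5, -42.2, 80.6]
orientation: [0.215, 3.134, 0.0]
ft_force: [-3.2, 0.3, 16.0]
width: 0.6
grasp_force: 7.3
```

{"api": "play_rows", "payload": {"dp": [[0,0,0.3],[0,0,0]], "yaw": [0,0]}}

```text
t: 9.88
ee_pos: [540.5, -42.2, 80.7]
orientation: [0.215, 3.134, 0.0]
ft_force: [-2.7, 0.7, 13.6]
width: 0.5
grasp_force: 6.1
```

Run:
```python
from h import *
print(ctrl.get_obs()["ft_force"])
s=viewer.get_image("scene"); t=viewer.get_image("top")
cv2.imwrite("pics/s4.png",np.hstack([cv2.resize(s["pixels"][170:290,240:360,::-1],(400,400)),cv2.resize(t["pixels"][150:290,260:450,::-1],(400,400))]))
print(ctrl.get_obs()["ft_force"])
```

```text
[-2.65421155  0.69866193 13.588373  ]
[-2.75605794  1.39900763 14.12546649]
```

View pics/s4.png

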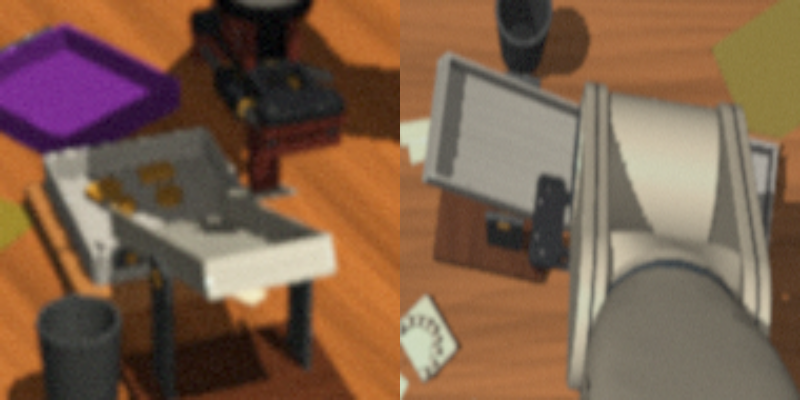

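The left view shows four brass pieces at about (100,188), (155,172), (168,195) and (123,205). They look to be in the pan, and the tray's upper part is empty. I'll hold and check their heights.

{"api": "play_rows", "payload": {"dp": [[0,0,0],[0,0,0],[0,0,0],[0,0,0],[0,0,0],[0,0,0],[0,0,0],[0,0,0]], "yaw": [0,0,0,0,0,0,0,0]}}

```text
t: 10.65
ee_pos: [540.5, -42.2, 80.6]
orientation: [0.215, 3.134, -0.0]
ft_force: [-3.3, 0.3, 14.3]
width: 0.6
grasp_force: 6.1
```

Run:
```python
from h import *
s=viewer.get_image("scene"); h=cv2.cvtColor(s["pixels"],cv2.COLOR_RGB2HSV)
f=400/120
for c,r in((100,188),(155,172),(168,195),(123,205)): 
    print(world(s,240+c/f,170+r/f).round(), h[int(170+r/f),int(240+c/f)])
print(ctrl.get_obs()["ft_force"])
```

```text
[ 619. -185.   39.] [ 17 191  92]
[ 565. -188.   37.] [ 15 191  88]
[ 570. -151.   36.] [ 18 209  83]
[ 613. -152.   39.] [ 19 194 112]
[-2.02001771  0.85368922 13.65851508]
```

{"api": "play_rows", "payload": {"dp": [[0,0,0],[0,0,0],[0,0,0],[0,0,0],[0,0,0],[0,0,0],[0,0,0],[0,0,0]], "yaw": [0,0,0,0,0,0,0,0]}}

```text
t: 11.37
ee_pos: [540.5, -42.2, 80.6]
orientation: [0.215, 3.134, 0.0]
ft_force: [-2.3, 0.3, 13.6]
width: 0.5
grasp_force: 6.1
```

All four are on the pan floor (z ≈ 37) and have been held for over a second. Now I'll ease up.

{"api": "play_rows", "payload": {"dp": [[0,0,0.5],[0,0,0.5],[0,0,1],[0,0,1.5],[0,0,1.5],[0,0,1.5],[0,0,1.5],[0,0,1.5]], "yaw": [0,0,0,0,0,0,0,0]}}

```text
t: 12.03
ee_pos: [540.2, -42.6, 89.4]
orientation: [-0.215, -3.134, 0.001]
ft_force: [-0.7, -3.9, 3.2]
width: 0.6
grasp_force: 2.2
```

{"api": "play_rows", "payload": {"dp": [[0,0,1.5],[0,0,1.5],[0,0,1.5],[0,0,1.5],[0,0,1.5],[0,0,1.5],[0,0,1.5],[0,0,1.5]], "yaw": [0,0,0,0,0,0,0,0]}}

```text
t: 12.7
ee_pos: [540.2, -42.1, 101.4]
orientation: [-0.215, -3.134, -0.0]
ft_force: [-0.7, -4.3, 2.3]
width: 0.8
grasp_force: 2.0
```

{"api": "play_rows", "payload": {"dp": [[0,0,1.5],[0,0,1.5],[0,0,1.5],[0,0,1.5],[0,0,1.5],[0,0,1.5],[0,0,1.5],[0,0,1.5]], "yaw": [0,0,0,0,0,0,0,0]}}

```text
t: 13.37
ee_pos: [540.4, -41.8, 113.4]
orientation: [0.216, 3.134, 0.001]
ft_force: [0.1, 0.9, 3.0]
width: 0.6
grasp_force: 1.2
```

{"api": "play_rows", "payload": {"dp": [[0,0,1],[0,0,1],[0,0,1],[0,0,1],[0,0,1],[0,0,1],[0,0,0.7],[0,0,0.7]], "yaw": [0,0,0,0,0,0,0,0]}}

```text
t: 14.03
ee_pos: [540.5, -42.2, 120.8]
orientation: [0.215, 3.134, 0.0]
ft_force: [0.5, 1.1, 1.6]
width: 0.7
grasp_force: 1.0
```

{"api": "play_rows", "payload": {"dp": [[0,0,0.6],[0,0,0.6],[0,0,0.6],[0,0,0.6],[0,0,0.6],[0,0,0.6],[0,0,0.6],[0,0,0.6]], "yaw": [0,0,0,0,0,0,0,0]}}

```text
t: 14.7
ee_pos: [540.3, -42.2, 125.5]
orientation: [-0.215, -3.134, 0.0]
ft_force: [0.4, 1.8, 1.6]
width: 0.4
grasp_force: 1.0
```

{"api": "play_rows", "payload": {"dp": [[0,0,0.6],[0,0,0.6],[0,0,0.6],[0,0,0.6],[0,0,0]], "yaw": [0,0,0,0,0]}}

```text
t: 15.12
ee_pos: [540.1, -42.4, 127.8]
orientation: [-0.215, -3.134, 0.001]
ft_force: [-0.5, -0.4, 0.6]
width: 0.4
grasp_force: 0.1
```

Level again and released; I'll lift clear and check.

{"api": "play_rows", "payload": {"dp": [[0,0,1],[0,0,2],[0,0,5],[0,0,10],[0,0,15],[0,0,15],[0,0,10],[0,0,0]], "yaw": [0,0,0,0,0,0,0,0]}}

```text
t: 15.78
ee_pos: [542.0, -42.4, 188.7]
orientation: [0.215, 3.13, -0.0]
ft_force: [-0.4, -0.3, -0.1]
width: 0.4
grasp_force: 0.0
```

{"api": "play_rows", "payload": {"dp": [[0,0,0],[0,0,0],[0,0,0],[0,0,0],[0,0,0],[0,0,0]], "yaw": [0,0,0,0,0,0]}}

```text
t: 16.28
ee_pos: [540.1, -42.2, 185.4]
orientation: [-0.215, -3.133, -0.0]
ft_force: [-0.1, -0.9, -0.4]
width: 0.4
grasp_force: 0.0
```

Run:
```python
from h import *
print(ctrl.get_obs()["ft_force"],ctrl.get_obs()["ee_pos"])
s=viewer.get_image("scene")
cv2.imwrite("pics/s5.png",cv2.resize(s["pixels"][170:310,230:400,::-1],None,fx=4,fy=4))
```

```text
[-0.11257254 -0.89652284 -0.37655156] [540.09323455 -42.2083614  185.38925748]
```

View pics/s5.png

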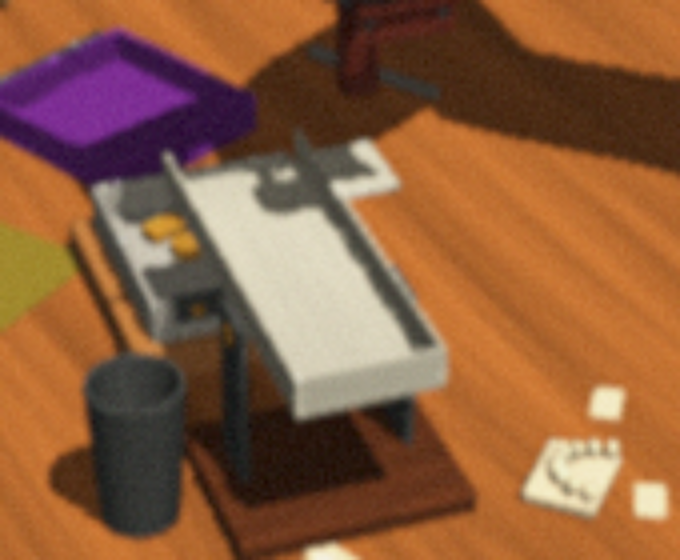

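The tray is level and empty. Slugs are visible in the pan at (165,225) and (183,243), with the other two hidden behind the tray. The flask and model have not moved.

```bash
python3 -c "
from h import *
print(ticket.close_job())"
```

```text
the job is handed in; nothing more can be done
None
```

I handed the job in: the tray was pressed onto the rest bar at about 14 N (highest reading 16 N) until over a second after all four slugs were in the pan, then eased back to level and let go at about 16 s; the flask and model looked undisturbed, but I did not re-measure the pan or re-check the bowl, and no verdict came back.

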